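# Lock the clamp nut in the sloping chasing stand

### The job

Take the big T-shaped clamp nut out of the wooden rack, drop its foot down through the slot of the sloping chasing stand until the collar sits on the plate, and twist it a quarter turn either way so that it is locked under the plate, with its grip bar pointing up and down the slope over the edge of the copper plaque. Let go of it and leave the hammer, the punch pot and the copper disc on its steel block where they are.

Things in the scene. Friction and masses are not known exactly. Their poses are not given: they have to be found in the camera images.
- nut: T-shaped clamp nut, bare metal, 0.3 to 0.5 kg, 74 mm tall, loose, upright in the rack's pocket. From the bottom: foot bar 70 long (its y) x 22 (x) x 12 mm thick; round shank 20 mm across, 12 to 26 mm up; round collar 44 mm across, 26 to 34 mm up; grip bar from 34 to 74 mm up, parallel to the foot. Origin: centre of the foot's underside; z up along the shank. Its two ends are alike.
- nut_grip (a point): Middle of the nut's grip bar, 54 mm above the nut's origin. The bar is 90 long (y) x 16 (x, the way to grip it) x 40 mm high (z). Axes as nut.
- slope: Grey steel plate of the chasing stand, 10 mm thick, 220 mm wide, tilted 28 degrees, lower towards the robot, fixed. Origin: centre of its slot, on the upper face, 85 mm above the bench. z: the plate's normal, up out of the face (the nut goes in along -z); x up the slope; y level, along the slot. Plate from x = -120 to 60 mm. The slot, 80 (y) x 30 mm (x), goes right through.
- stand: The stand's steel frame under the plate, 210 mm wide. Origin: on the bench, straight below the slot's centre. It is open under the slot to at least 35 mm below the plate's upper face: with the nut's collar on the plate its foot is wholly below, 4 mm clear, and turns freely either way, with no stops or springs.
- plaque_edge (a point): Middle of the upper edge of the copper plaque fixed on the plate below the slot, on its top face; axes as slope. The plaque is 4 mm thick (relief to 7 mm), from x = -114 to -30 mm and y = -85 to 85 mm of the plate; a ledge 10 mm high runs below it. The grip bar of a seated nut clears it.
- rack: Light wooden block 90 (its x) x 150 (its y) x 36 mm high, fixed on the bench, with one pocket 32 x 80 mm, 24 mm deep, in the middle of its top, in which the nut's foot stands (pocket floor 12 mm above the bench). Origin: centre of its underside.
- hammer: Chasing hammer, 260 mm long, lying on the bench to the robot's left; leave it alone. Origin: underneath its middle.
- pot: Copper pot 84 mm in diameter, 80 mm tall, with steel punches standing in it to 130 mm, on the bench to the robot's right; leave it alone. Origin: centre of its underside.
- disc: Chased copper disc 92 mm in diameter, 16 mm high, lying on a fixed steel block (100 x 100 x 40 mm) at the far middle of the bench; leave it alone. Origin: centre of its underside.

How it is judged (in metres and radians):
On the way:
1. the nut's foot is down through the slot with its bar still along the slot (within 17 degrees), the collar within 7 mm of the plate (z of nut in the frame of slope between -0.031 and -0.019 m and x of nut in the frame of slope between -0.01 and 0.01 m and y of nut in the frame of slope between -0.034 and 0.034 m and angle between the z axis of nut and the z axis of slope, either way round below 0.15 rad and angle between the y axis of nut and the y axis of slope, either way round below 0.3 rad), for 0.1 s.
At the end, for the whole second after the job is handed in: The nut is in the slot, square to the plate within 8 degrees, its collar on the plate within 3.5 mm, its bar turned to within 17 degrees of straight up and down the slope, released and at rest (z of nut in the frame of slope between -0.031 and -0.0225 m and x of nut in the frame of slope between -0.01 and 0.01 m and y of nut in the frame of slope between -0.034 and 0.034 m and angle between the z axis of nut and the z axis of slope, either way round below 0.15 rad and angle between the y axis of nut and the y axis of slope, either way round above 1.265 rad and linear speed of nut below 0.02 m/s and angular speed of nut below 0.2 rad/s); the robot touches nothing.
It fails at once if the hammer is moved more than 30 mm (distance of hammer from where it was at the start of the episode above 0.03 m).
It fails at once if the punch pot is moved more than 30 mm (distance of pot from where it was at the start of the episode above 0.03 m).
It fails at once if the copper disc is moved more than 30 mm (distance of disc from where it was at the start of the episode above 0.03 m).
It also fails if it takes over 54 s, if anything falls off the work surface, if the arm or the gripper's body presses on something with over 40 N, if the wrist force passes 120 N, or if a joint passes its speed limit or range.

### The arm

A 7-joint arm with a two-finger parallel gripper is mounted at the origin on the work surface. World frame = base frame: x ahead of the robot, y to its left, z up, the work surface at z = 0. Lengths are in m, angles in degrees, forces in N, time in s.
With the tool pointing down it reaches from about 0.425 to 0.875 m from the base axis. Payload 4.7 kg.
Tool frame: the origin (TCP) lies at the very end of the fingers, on their centre line; the grasp point (between the pads) lies 19 mm behind it; z points along the fingers, y is the line along which they close (so a half turn about z gives the same grasp; the last joint's range is limited). The gripper opens to 87 mm and grips with 3 to 60 N. Pads are 19 mm wide; open, the fingers measure 117 mm over their backs; the gripper's body (75 mm by 190 mm) begins 51 mm behind the grasp point.
Start: joints at [-73.562, 18.392, -4.016, 83.108, 1.295, 78.541, -3.26], TCP at [0.175, 0.626, 0.202] pointing down, gripper open.
Joint ranges: [-163.93, 163.93], [-17.29, 119.83], [-79.2, 71.16], [3.27, 140.29], [-89.18, 269.18], [5.43, 117.66], [-154.24, 154.24]. Speed limits (degrees/s): [147.25, 147.25, 180, 180, 180, 180, 180].

### API

Orientations are given as [roll, pitch, yaw] about the fixed x, y, z axes, in that order (R = Rz(yaw) Ry(pitch) Rx(roll)).
In Python, from cell import get_obs, read_camera, sign_off, silhouettes gives the robot as it stands.
- The arm moves only by the tool play_rows, never from a script. Its argument "steps" is a list that holds one entry, the list of rows, each a list of 7 numbers: the shift along the tool's x, y, z in m, then the turn, a rotation vector about the tool's x, y, z in rad, then the finger opening in m, from 0 to 0.087. A call has 1 to 12 rows; each row shifts and turns the commanded pose from where the row before left it, along the tool's axes as they then stand; what a row does not reach is not made up. A row lasts 1/10 s, in which the tool goes at most 50 mm and 8.59 degrees, less where a joint would pass 70% of its speed; a pose out of reach is approached as far as the arm can. A call is refused whole if a number of a shift passes 0.05 or a number of a turn 0.15, either way. A call with a gripper value outside its range is refused whole. The fingers move at their own pace and stop on an object; "force" is the grip in N (left out, the last holds). Time passes only in rows, so rows that do not move let the fingers close. It gives the time, the measured TCP pose, the force, the opening and the grip force at its end, in the units of the state.
- get_obs(): the state, without advancing time (a new reading comes with each control period).
- read_camera(name): name is "side" or "top"; returns a dict with "frame" (400x640x3 uint8, red, green, blue), "intrinsics" (3x3 intrinsics, pixels), "view" (4x4, takes a point from world to camera coordinates). Camera axes: x right, y up, looking along -z (the intrinsics and any distortion apply to the point x, -y, -z); pixel columns grow to the right and rows downward; lengths in m; the calibration is good to about 2 mm. A picture is of the moment at which its call begins. There is no depth.
- sign_off(): hands the job in; it is judged then, once.
Trained networks look in the newest picture that a camera, given by its name, has taken for a name from the list of things; names that differ only in an ending like _2 or _b are one class to them, and where a whole thing is asked for, a point or a joint stands for the part that bears it (a point fixed in the world has none). Each returns a list of dicts, best first, with "p" (0 to 1); they miss things now and then, are a little off and sometimes report something else, mostly with a low value. They report only what shows in the picture. A call takes as long as a camera call.
- silhouettes(camera, name): "pixels" (400x640 bool, what is visible of it) and "extent" ([left, top, right, bottom] in pixels, round what is visible of it).
The state is a dict: "time_s": time; "qpos": joint angles; "joint_velocities": joint speeds; "effort": joint torques, N m; "tool_pos": TCP position; "tool_rot": TCP orientation; "force": force on the tool from outside, world axes, zero at the start; "wrist_torque": the same for the moment, N m; "grip_width": finger opening in m; "grasp_force": force on a finger pad.
Only numpy, scipy, OpenCV 4.12 (cv2) and the standard library are available. Lean on these libraries where they do the work, as an engineer would, in place of code of your own. Each camera call takes 0.05 s, during which the arm holds its last target. There are 200 camera calls.

## Working session

There is one attempt and no reset: what is moved stays moved. The work goes in short steps, Python scripts to look and compute and a tool call to move; the robot and the scene stay as the last step left them, time stands still between calls to the robot, and variables do not carry over. Pictures are saved under pics/ and viewed, at most 10 in all, crops included, and the job is handed in when it is done.

Besides the shell and the picture viewer there is one more tool, called after "Emit:" by a JSON object that holds its "api" and its "payload". play_rows: Moves the arm, as the interface text tells. Its arguments: {"type":"object","properties":{"steps":{"type":"array","items":{"type":"array","items":{"type":"array","items":{"type":"number"}}}},"force":{"type":"number"}},"required":["steps"]}

```bash
mkdir -p pics; ls; python3 - <<'E'
from cell import *
import cv2, numpy as np
o=get_obs(); print({k:np.round(v,3) for k,v in o.items()})
for c in ("top","side"):
    r=read_camera(c); cv2.imwrite(f"pics/{c}0.png",r["frame"][:,:,::-1]); print(c,np.round(r["intrinsics"],1).tolist(),np.round(r["view"],4).tolist())
    np.savez(f"{c}.npz",**r)
    for n in ("nut","slope","rack","plaque_edge","pot","hammer"):
        for s in silhouettes(c,n)[:2]:
            print(n,round(s["p"],2),np.round(s["extent"],1), s["pixels"].sum())
E
```

```text
pics
{'time_s': np.float64(0.0), 'qpos': array([-73.563,  18.438,  -4.014,  83.175,   1.295,  78.54 ,  -3.261]), 'joint_velocities': array([-0.009,  0.026,  0.081,  0.017,  0.002, -0.081,  0.04 ]), 'effort': array([ 0.0000e+00, -4.9129e+01, -4.0400e-01, -3.1252e+01, -6.4000e-02,
        4.4000e-02,  0.0000e+00]), 'tool_pos': array([0.175, 0.625, 0.201]), 'tool_rot': array([-1.79891e+02,  6.00000e-03,  1.64370e+02]), 'force': array([-0.043, -0.246,  0.21 ]), 'wrist_torque': array([ 0.105, -0.029, -0.01 ]), 'grasp_force': np.float64(0.0), 'grip_width': np.float64(0.087)}
top [[517.8, 0.0, 312.8], [0.0, 517.8, 194.6], [0.0, 0.0, 1.0]] [[-0.0233, -0.9995, -0.0226, 0.0272], [0.9833, -0.0269, 0.1798, -0.6547], [-0.1803, -0.018, 0.9834, -1.5675], [0.0, 0.0, 0.0, 1.0]]
nut 0.56 [217.9 199.9 245.9 212.4] 292
slope 0.62 [362.4 194.7 439.9 253. ] 3921
rack 0.81 [210.2 190.3 257.3 222.5] 1147
plaque_edge 0.75 [366.  191.6 440.9 255.3] 3893
pot 0.87 [460.3 211.7 497.1 244.7] 791
hammer 0.77 [147.9 192.6 178.  273.1] 846
side [[474.8, 0.0, 321.1], [0.0, 474.8, 199.6], [0.0, 0.0, 1.0]] [[0.9244, -0.3814, 0.0013, -0.6034], [0.2111, 0.5144, 0.8312, -0.2141], [-0.3177, -0.768, 0.556, -1.3435], [0.0, 0.0, 0.0, 1.0]]
nut 0.6 [279.4 158.  293.4 182.8] 230
slope 0.92 [286.6 222.7 369.3 311.9] 4025
rack 0.75 [268.7 168.3 309.3 200.4] 624
plaque_edge 0.68 [288.2 221.7 368.8 310.9] 3751
pot 0.97 [339.3 309.1 379.2 366.9] 1685
hammer 0.36 [351.8 200.9 380.1 219.9] 360
```

```bash
python3 - <<'E'
import cv2, numpy as np
t=cv2.imread("pics/top0.png"); s=cv2.imread("pics/side0.png")
cv2.imwrite("pics/tc.png",np.vstack([cv2.resize(t[165:285,190:350],None,fx=5,fy=5,interpolation=cv2.INTER_CUBIC)[:300*2]]))
f=cv2.resize(t[170:270,340:520],None,fx=4.4,fy=4.4,interpolation=cv2.INTER_CUBIC); cv2.imwrite("pics/tslope.png",f)
f=cv2.resize(s[140:320,240:400],None,fx=3.3,fy=3.3,interpolation=cv2.INTER_CUBIC); cv2.imwrite("pics/sc.png",f)
E
```

```text
(no output)
```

View pics/tc.png

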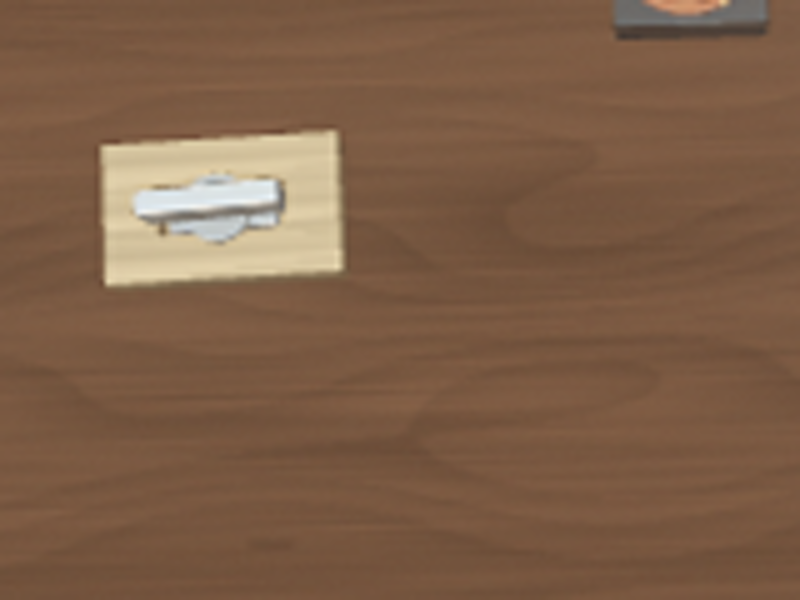

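View pics/tslope.png

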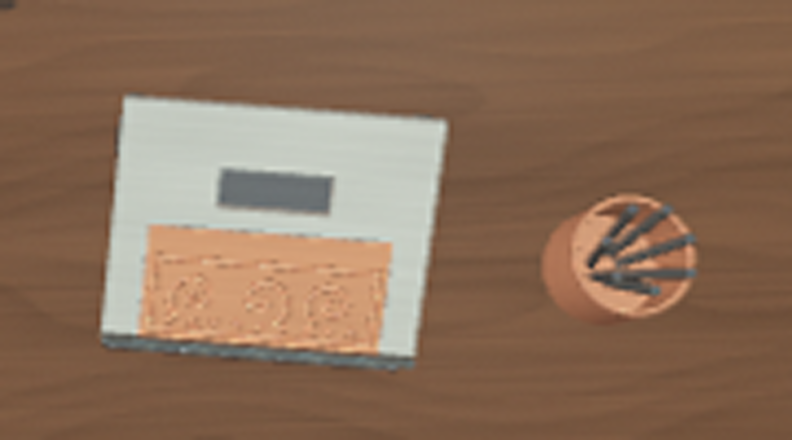

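View pics/sc.png

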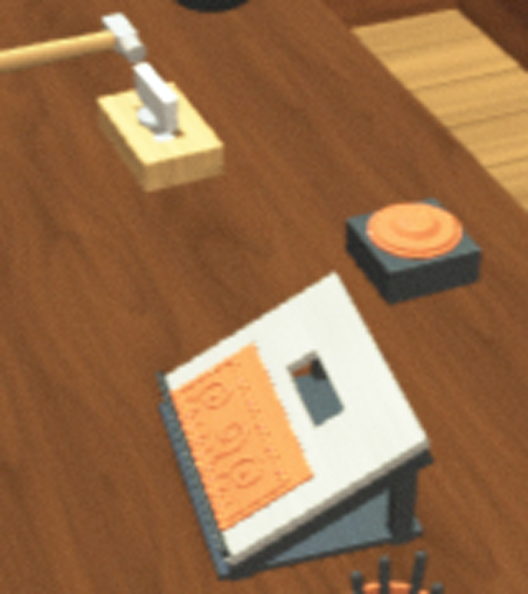

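The crops show the following, in full-image pixels:
- **Nut:** upright in the rack. In the top view its grip-bar top runs from about (217,203) to (246,201).
- **Slot:** in the top view its corners are about (390,208), (415.5,210), (415,219) and (389,217).
- **Pot:** well to the right of the slope, near (478,228).
- **Hammer:** left of the rack.

Next I fit the poses from these corners in both views.

```bash
cat > h.py <<'E'
import numpy as np, cv2
from scipy.optimize import least_squares
from scipy.spatial.transform import Rotation as R
C={c:dict(np.load(f"{c}.npz")) for c in("top","side")}
def proj(c,P):
    V=C[c]["view"];q=np.atleast_2d(P)@V[:3,:3].T+V[:3,3]; K=C[c]["intrinsics"]
    return np.c_[K[0,0]*q[:,0]/-q[:,2]+K[0,2],K[1,1]*-q[:,1]/-q[:,2]+K[1,2]]
def up(P,s,off): return (np.array(P,float)+.5)/s-.5+np.array(off)
def fit(pts,z,tilt,x0):
    def pose(p): return R.from_euler('z',p[2]).as_matrix()@R.from_euler('y',-tilt,degrees=True).as_matrix()
    def f(p):
        return np.concatenate([(proj(c,np.array(L)@pose(p).T+[p[0],p[1],z])-px).ravel() for c,L,px in pts])
    s=least_squares(f,x0,loss='soft_l1'); return s.x,pose(s.x),s.fun
E
python3 - <<'E'
from h import *
T=lambda P:up(P,4.4,(340,170)); S=lambda P:up(P,3.3,(240,140)); T2=lambda P:up(P,5,(190,165))
sl=[[.015,.04,0],[.015,-.04,0],[-.015,-.04,0],[-.015,.04,0]]
cs=[[.06,.11,0],[.06,-.11,0]]; pe=[[-.03,.085,.004],[-.03,-.085,.004]]
L=cs+sl+pe
pt=("top",L,T([(124,96),(446,120),(220,168),(333,178),(329,215),(217,206),(149,226),(391,242)]))
ps=("side",L,S([(335,273),(428,443),(313,350),(343,408),(319,426),(288,368),(255,345),(312,473)]))
for nm,pp in(("both",[pt,ps]),("top",[pt]),("side",[ps])):
    x,_,f=fit(pp,.085,28,[.6,-.2,0]); print("slope",nm,np.round(x,4),np.degrees(x[2]).round(2),np.abs(f).max().round(2))
    if nm=="both": print(f.reshape(-1,2).round(2).tolist())
rc=[[.045,.075,.036],[.045,-.075,.036],[-.045,-.075,.036],[-.045,.075,.036]]
rt=("top",rc,T2([(100,146),(338,131),(344,272),(105,285)]))
rs=("side",[rc[3],rc[2],rc[1]],S([(97,98),(148,166),(222,149)]))
for nm,pp in(("both",[rt,rs]),("top",[rt]),("side",[rs])):
    x,_,f=fit(pp,0,0,[.6,.2,0]); print("rack",nm,np.round(x,4),np.degrees(x[2]).round(2),np.abs(f).max().round(2))
nc=[[.008,.045,.074],[.008,-.045,.074],[-.008,-.045,.074],[-.008,.045,.074]]
nt=("top",nc,T2([(135,192),(281,179),(281,206),(135,218)]))
ns=("side",[nc[3],nc[0],nc[1],nc[2]],S([(135,68),(146,63),(178,99),(167,103)]))
for nm,pp in(("both",[nt,ns]),("top",[nt]),("side",[ns])):
    x,_,f=fit(pp,.012,0,[.6,.2,0]); print("nut",nm,np.round(x,4),np.degrees(x[2]).round(2),np.abs(f).max().round(2))
E
```

```text
slope both [ 0.5856 -0.2622 -0.1045] -5.99 1.83
[[0.32, 0.29], [0.07, 0.34], [0.04, -0.32], [0.65, -0.58], [0.37, 0.22], [-0.31, 0.25], [0.08, -0.41], [0.59, 0.26], [-0.0, -0.45], [-0.39, -1.83], [0.85, -0.75], [1.1, 0.23], [-1.32, 0.72], [-0.78, -0.53], [-0.51, -1.46], [0.54, 0.11]]
slope top [ 0.5857 -0.2615 -0.1015] -5.81 0.64
slope side [ 0.5851 -0.2639 -0.1086] -6.22 1.32
rack both [0.6293 0.2625 0.0373] 2.14 1.23
rack top [0.6289 0.2632 0.0351] 2.01 0.59
rack side [0.6294 0.259  0.0395] 2.26 0.82
nut both [0.6276 0.2626 0.063 ] 3.61 0.86
nut top [0.6268 0.2631 0.0579] 3.32 0.26
nut side [0.6287 0.261  0.0719] 4.12 0.54
```

Emit:
{"api": "play_rows", "payload": {"steps": [[[-0.0444,-0.0189,0,0,0,0,0.087],[-0.0444,-0.0189,0,0,0,0,0.087],[-0.0444,-0.0189,0,0,0,0,0.087],[-0.0444,-0.0189,0,0,0,0,0.087],[-0.0444,-0.0189,0,0,0,0,0.087],[-0.0444,-0.0189,0,0,0,0,0.087],[-0.0444,-0.0189,0,0,0,0,0.087],[-0.0444,-0.0189,0,0,0,0,0.087],[-0.0444,-0.0189,0,0,0,0,0.087],[-0.0444,-0.0189,0,0,0,0,0.087],[-0.0444,-0.0189,0,0,0,0,0.087],[-0.0444,-0.0189,0,0,0,0,0.087]]]}}

```text
time_s: 1.9
tool_pos: [0.6285, 0.2628, 0.202]
tool_rot: [180.0, 0.0, 164.4]
force: [0.4, 0.9, 0.4]
grip_width: 0.0867
grasp_force: 0.0
```

Emit:
{"api": "play_rows", "payload": {"steps": [[[0,0,0,0,0,0.138,0.087],[0,0,0,0,0,0.138,0.087],[0,0,0,0,0,0.138,0.087],[0,0,0,0,0,0.138,0.087],[0,0,0,0,0,0.138,0.087],[0,0,0,0,0,0.138,0.087],[0,0,0,0,0,0.138,0.087],[0,0,0,0,0,0.138,0.087],[0,0,0,0,0,0.135,0.087],[0,0,0,0,0,0,0.087],[0,0,0,0,0,0,0.087]]]}}

```text
time_s: 3.0
tool_pos: [0.6271, 0.2642, 0.2016]
tool_rot: [180.0, 0.0, 93.6]
force: [0.1, -0.4, 0.5]
grip_width: 0.0871
grasp_force: 0.0
```

```bash
cat >> h.py <<'E'
def delta(pos,yaw,tilt=0,spin=0):
    """tool-frame shift+rotvec from measured pose to target: tool z along -normal of a plane tilted by tilt at yaw; tool y along its x axis, spun about the normal"""
    from cell import get_obs
    o=get_obs(); A=R.from_euler('xyz',o["tool_rot"],degrees=True)
    F=R.from_euler('z',yaw,degrees=True)*R.from_euler('y',-tilt,degrees=True)*R.from_euler('z',spin,degrees=True)
    B=F*R.from_matrix(np.array([[0,1,0],[1,0,0],[0,0,-1]]).T)
    return A.inv().apply(np.array(pos)-o["tool_pos"]).round(4),(A.inv()*B).as_rotvec().round(4),o
E
python3 - <<'E'
from h import *
d=delta([.627,.2628,.054],3.4); print(d[:2],{k:np.round(v,3) for k,v in d[2].items() if k in("time_s","qpos","tool_pos","tool_rot","force")})
E
```

```text
(array([-0.0014, -0.0002,  0.1476]), array([0.    , 0.    , 0.0031])) {'time_s': np.float64(3.0), 'qpos': array([-43.505,  23.128,  25.202,  79.147,  -9.781,  79.87 , -14.788]), 'tool_pos': array([0.627, 0.264, 0.202]), 'tool_rot': array([1.79999e+02, 1.00000e-03, 9.35780e+01]), 'force': array([ 0.058, -0.405,  0.529])}
```

Emit:
{"api": "play_rows", "payload": {"steps": [[[-0.0014,0,0.03,0,0,0,0.087],[0,0,0.03,0,0,0,0.087],[0,0,0.03,0,0,0,0.087],[0,0,0.025,0,0,0,0.087],[0,0,0.02,0,0,0,0.087],[0,0,0.0126,0,0,0,0.087],[0,0,0,0,0,0,0.087],[0,0,0,0,0,0,0.087]]]}}

```text
time_s: 3.8
tool_pos: [0.6278, 0.2628, 0.0549]
tool_rot: [179.9, -0.0, 93.4]
force: [0.5, 0.5, 0.6]
grip_width: 0.0869
grasp_force: 0.0
```

Emit:
{"api": "play_rows", "payload": {"steps": [[[0,0,0,0,0,0,0.0],[0,0,0,0,0,0,0],[0,0,0,0,0,0,0],[0,0,0,0,0,0,0],[0,0,0,0,0,0,0],[0,0,0,0,0,0,0],[0,0,0,0,0,0,0],[0,0,0,0,0,0,0],[0,0,0,0,0,0,0]]], "force": 45}}

```text
time_s: 4.7
tool_pos: [0.6272, 0.2626, 0.0541]
tool_rot: [180.0, -0.0, 93.4]
force: [0.5, -0.4, -0.5]
grip_width: 0.0227
grasp_force: 0.0
```

Emit:
{"api": "play_rows", "payload": {"steps": [[[0,0,0,0,0,0,0.0],[0,0,0,0,0,0,0],[0,0,0,0,0,0,0],[0,0,0,0,0,0,0]]]}}

```text
time_s: 5.1
tool_pos: [0.6274, 0.2626, 0.0542]
tool_rot: [180.0, -0.0, 93.4]
force: [0.6, 0.6, 1.2]
grip_width: 0.0153
grasp_force: 44.8
```

Emit:
{"api": "play_rows", "payload": {"steps": [[[0,0,-0.01,0,0,0,0],[0,0,-0.02,0,0,0,0],[0,0,-0.025,0,0,0,0],[0,0,-0.03,0,0,0,0],[0,0,-0.035,0,0,0,0],[0,0,-0.04,0,0,0,0],[0,0,-0.04,0,0,0,0],[0,0,-0.02,0,0,0,0],[0,0,-0.01,0,0,0,0],[0,0,0,0,0,0,0]]]}}

```text
time_s: 6.1
tool_pos: [0.6274, 0.2627, 0.2849]
tool_rot: [179.9, -0.0, 93.4]
force: [-0.4, 0.1, -4.6]
grip_width: 0.0155
grasp_force: 44.8
```

```bash
python3 - <<'E'
from h import *
Fr=(R.from_euler('z',-5.9,degrees=True)*R.from_euler('y',-28,degrees=True))
n=Fr.as_matrix()[:,2]; s=np.array([.5857,-.2618,.085])
# hover: nut origin 45 mm above face; tcp 42 mm above nut origin
for h in(.045,-.026):
    p=s+n*(h+.042); d=delta(p,-5.9,28); print(h,p.round(4),d[:2], np.linalg.norm(d[0]),np.linalg.norm(d[1]))
    print("world shift",(p-d[2]["tool_pos"]).round(4), d[2]["qpos"].round(1), d[2]["grip_width"], d[2]["grasp_force"])
E
```

```text
0.045 [ 0.5451 -0.2576  0.1618] (array([-0.5146, -0.1129,  0.1227]), array([-0.4867, -0.0402,  0.1586])) 0.5409388690046223 0.5134655684658904
world shift [-0.0823 -0.5203 -0.1231] [-43.2  21.9  25.9  71.4  -9.4  88.7 -15.4] 0.015502866309739443 44.765029549598694
-0.026 [ 0.5782 -0.261   0.0991] (array([-0.52  , -0.0801,  0.1854]), array([-0.4867, -0.0402,  0.1586])) 0.5578433202970168 0.5134655684658904
world shift [-0.0491 -0.5237 -0.1858] [-43.2  21.9  25.9  71.4  -9.4  88.7 -15.4] 0.015502866309739443 44.765029549598694
```

Emit:
{"api": "play_rows", "payload": {"steps": [[[-0.02,-0.005,0,0,0,0,0],[-0.0449,-0.0098,0.0045,0,0,0,0],[-0.0449,-0.0098,0.0045,0,0,0,0],[-0.0449,-0.0098,0.0045,0,0,0,0],[-0.0449,-0.0098,0.0045,0,0,0,0],[-0.0449,-0.0098,0.0045,0,0,0,0],[-0.0449,-0.0098,0.0045,0,0,0,0],[-0.0449,-0.0098,0.0045,0,0,0,0],[-0.0449,-0.0098,0.0045,0,0,0,0],[-0.0449,-0.0098,0.0045,0,0,0,0],[-0.0449,-0.0098,0.0045,0,0,0,0],[-0.0449,-0.0098,0.0045,0,0,0,0]]]}}

```text
time_s: 7.3
tool_pos: [0.5432, -0.2579, 0.2321]
tool_rot: [-179.8, -0.1, 93.4]
force: [0.6, -0.3, -3.0]
grip_width: 0.0156
grasp_force: 44.8
```

Emit:
{"api": "play_rows", "payload": {"steps": [[[0,0,0,-0.122,-0.01,0.04,0],[0,0,0,-0.122,-0.01,0.04,0],[0,0,0,-0.122,-0.01,0.04,0],[0,0,0,-0.122,-0.01,0.04,0],[0,0,0,0,0,0,0],[0,0,0,0,0,0,0]]]}}

```text
time_s: 7.9
tool_pos: [0.5436, -0.256, 0.233]
tool_rot: [152.2, -0.1, 84.1]
force: [0.1, -0.6, -3.0]
grip_width: 0.0154
grasp_force: 44.8
```

```bash
python3 - <<'E'
from h import *
Fr=(R.from_euler('z',-5.9,degrees=True)*R.from_euler('y',-28,degrees=True))
n=Fr.as_matrix()[:,2]; s=np.array([.5857,-.2618,.085])
p=s+n*(.030+.042); d=delta(p,-5.9,28); print(p.round(4),d[:2],{k:np.round(v,3) for k,v in d[2].items() if k in("time_s","qpos","tool_pos","tool_rot","force")})
E
```

```text
[ 0.5521 -0.2583  0.1486] (array([-0.0015, -0.0317,  0.0787]), array([-0.0037, -0.0012, -0.0005])) {'time_s': np.float64(7.9), 'qpos': array([-15.669, -12.6  ,  40.333, 114.129,  -1.472,  49.262,  20.667]), 'tool_pos': array([ 0.544, -0.256,  0.233]), 'tool_rot': array([ 1.52213e+02, -7.50000e-02,  8.41100e+01]), 'force': array([ 0.147, -0.553, -2.977])}
```

Emit:
{"api": "play_rows", "payload": {"steps": [[[-0.0005,-0.016,0.01,-0.004,0,0,0],[-0.001,-0.0157,0.02,0,0,0,0],[0,0,0.02,0,0,0,0],[0,0,0.02,0,0,0,0],[0,0,0.0087,0,0,0,0],[0,0,0,0,0,0,0],[0,0,0,0,0,0,0]]]}}

```text
time_s: 8.6
tool_pos: [0.5553, -0.26, 0.1507]
tool_rot: [151.8, 0.2, 84.1]
force: [-0.5, -0.2, -4.2]
grip_width: 0.0153
grasp_force: 44.8
```

```bash
python3 - <<'E'
from h import *
from cell import *
o=get_obs(); print({k:np.round(v,3) for k,v in o.items() if k in("time_s","qpos","tool_pos","tool_rot","force")})
t=read_camera("top")["frame"][:,:,::-1]; s=read_camera("side")["frame"][:,:,::-1]
a=cv2.resize(t[180:265,355:445],(396,374),interpolation=cv2.INTER_CUBIC); b=cv2.resize(s[200:320,270:370],(374*100//120,374),interpolation=cv2.INTER_CUBIC)
cv2.imwrite("pics/hov.png",np.hstack([a,b])); cv2.imwrite("pics/t1.png",t); cv2.imwrite("pics/s1.png",s)
E
```

```text
{'time_s': np.float64(8.6), 'qpos': array([-18.322,  -5.851,  46.124, 119.504,  -9.879,  38.745,  29.064]), 'tool_pos': array([ 0.555, -0.26 ,  0.151]), 'tool_rot': array([151.827,   0.16 ,  84.092]), 'force': array([-0.466, -0.182, -4.196])}
```

View pics/hov.png

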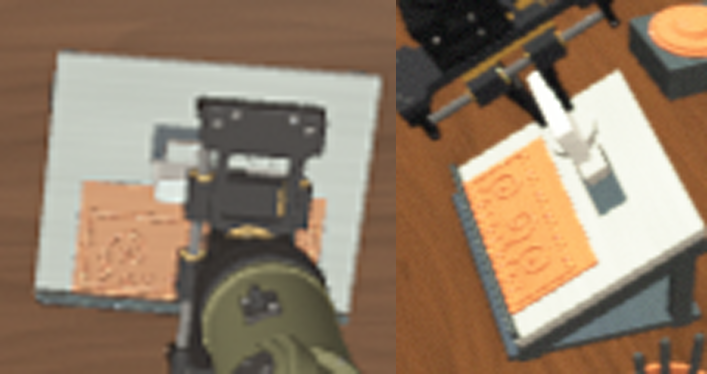

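The hover picture shows the nut square over the slot. In the side view, the foot's near end sits just above the slot opening, at crop (590,160). I'll overlay the predicted outlines to check the fine offset.

```bash
cat >> h.py <<'E'
def overlay(files,regs,out,nutoff=(0,0,0),k=.042,slope=(.5857,-.2618,-5.9)):
    from cell import get_obs
    o=get_obs(); A=R.from_euler('xyz',o["tool_rot"],degrees=True).as_matrix()
    N=np.c_[A[:,1],A[:,0],-A[:,2]]; p0=o["tool_pos"]+N@(np.array(nutoff)-[0,0,k])
    F=(R.from_euler('z',slope[2],degrees=True)*R.from_euler('y',-28,degrees=True)).as_matrix(); s0=np.array([*slope[:2],.085])
    box=lambda x,y,z:np.array([[x,y,z],[x,-y,z],[-x,-y,z],[-x,y,z]])
    ims=[]
    for c in("top","side"):
        (x,y,w,h),f=regs[c]; im=cv2.resize(cv2.imread(files[c])[y:y+h,x:x+w],None,fx=f,fy=f,interpolation=cv2.INTER_CUBIC)
        for P,col in((s0+box(.015,.04,0)@F.T,(0,0,255)),(s0+box(.06,.11,0)[:2]@F.T,(0,0,255)),(p0+box(.011,.035,0)@N.T,(0,255,0)),(p0+box(.011,.035,.012)@N.T,(0,255,0)),(p0+box(.008,.045,.074)@N.T,(255,0,255))):
            q=(proj(c,P)-[x,y]+.5)*f-.5
            cv2.polylines(im,[np.round(q*16).astype(np.int32)],True,col,1,cv2.LINE_AA,4)
        ims.append(im)
    H=max(i.shape[0] for i in ims); ims=[cv2.copyMakeBorder(i,0,H-i.shape[0],0,0,cv2.BORDER_CONSTANT) for i in ims]
    cv2.imwrite(out,np.hstack(ims))
E
python3 - <<'E'
from h import *
overlay({"top":"pics/t1.png","side":"pics/s1.png"},{"top":((375,195,60,60),6),"side":((295,210,55,68),8)},"pics/ov1.png")
n=(R.from_euler('z',-5.9,degrees=True)*R.from_euler('y',-28,degrees=True)).as_matrix()[:,2]
d=delta(np.array([.5857,-.2618,.085])+n*(.030+.042),-5.9,28); print(d[:2])
E
```

```text
(array([ 0.0014, -0.004 ,  0.0009]), array([ 0.0049,  0.0017, -0.    ]))
```

View pics/ov1.png

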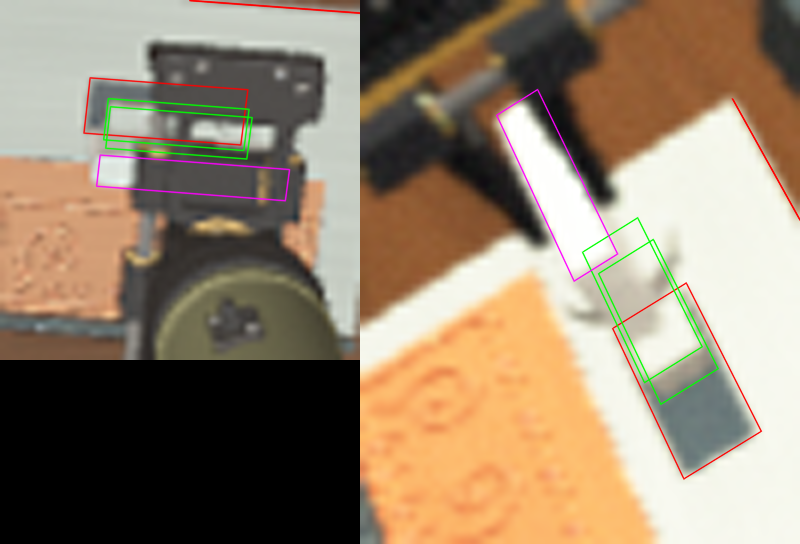

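The overlay shows the predicted nut (green and magenta) and slot (red) matching the picture to about 1 px. The nut sits roughly 1–2 mm to the +y side and 4 mm up-slope of centre, so I correct that before lowering.

Emit:
{"api": "play_rows", "payload": {"steps": [[[0,-0.004,0,0.004,0.0015,0,0],[0,0,0,0,0,0,0],[0,0,0,0,0,0,0],[0,0,0,0,0,0,0]]]}}

```text
time_s: 9.1
tool_pos: [0.5505, -0.2591, 0.1487]
tool_rot: [151.9, -0.1, 84.1]
force: [0.4, 0.5, -3.8]
grip_width: 0.0154
grasp_force: 44.8
```

```bash
python3 - <<'E'
from h import *
n=(R.from_euler('z',-5.9,degrees=True)*R.from_euler('y',-28,degrees=True)).as_matrix()[:,2]
for i in range(1):
    d=delta(np.array([.5857,-.2618,.085])+n*(.030+.042),-5.9,28); print(d[:2],d[2]["force"].round(2))
E
```

```text
(array([0.001 , 0.0012, 0.0008]), array([ 0.0011, -0.0011, -0.0014])) [ 0.4   0.49 -3.78]
```

Emit:
{"api": "play_rows", "payload": {"steps": [[[0,0.0008,0.01,0,0,0,0],[0,0,0.01,0,0,0,0],[0,0,0.005,0,0,0,0],[0,0,0.004,0,0,0,0],[0,0,0.003,0,0,0,0],[0,0,0.003,0,0,0,0],[0,0,0,0,0,0,0],[0,0,0,0,0,0,0]]]}}

```text
time_s: 9.9
tool_pos: [0.5676, -0.261, 0.1179]
tool_rot: [152.0, -0.1, 84.1]
force: [0.9, 0.5, -4.4]
grip_width: 0.0156
grasp_force: 44.8
```

```bash
python3 - <<'E'
from h import *
n=(R.from_euler('z',-5.9,degrees=True)*R.from_euler('y',-28,degrees=True)).as_matrix()[:,2]
d=delta(np.array([.5857,-.2618,.085])+n*(-.026+.042),-5.9,28); print(d[:2],d[2]["force"].round(2),d[2]["wrist_torque"].round(2))
E
```

```text
(array([0.001 , 0.0005, 0.0216]), array([ 0.0005, -0.0008, -0.0012])) [ 0.86  0.51 -4.43] [-0.01  1.07 -0.02]
```

Emit:
{"api": "play_rows", "payload": {"steps": [[[0,0,0.003,0,0,0,0],[0,0,0.003,0,0,0,0],[0,0,0.003,0,0,0,0],[0,0,0.003,0,0,0,0],[0,0,0.003,0,0,0,0],[0,0,0.003,0,0,0,0],[0,0,0.001,0,0,0,0],[0,0,0,0,0,0,0]]]}}

```text
time_s: 10.7
tool_pos: [0.5764, -0.2617, 0.1008]
tool_rot: [152.0, -0.1, 84.1]
force: [0.0, -0.4, -4.5]
grip_width: 0.0154
grasp_force: 44.8
```

Emit:
{"api": "play_rows", "payload": {"steps": [[[0,0,0.001,0,0,0,0],[0,0,0.001,0,0,0,0],[0,0,0,0,0,0,0],[0,0,0,0,0,0,0]]]}}

```text
time_s: 11.1
tool_pos: [0.5774, -0.2619, 0.0994]
tool_rot: [152.0, -0.1, 84.1]
force: [-1.0, 0.2, -4.0]
grip_width: 0.0155
grasp_force: 44.8
```

```bash
python3 - <<'E'
from h import *
from cell import *
n=(R.from_euler('z',-5.9,degrees=True)*R.from_euler('y',-28,degrees=True)).as_matrix()[:,2]
d=delta(np.array([.5857,-.2618,.085])+n*(-.026+.042),-5.9,28); print(d[:2],d[2]["force"].round(2),(d[2]["force"]@n).round(2),d[2]["wrist_torque"].round(2),d[2]["qpos"].round(1))
for c in("top","side"): cv2.imwrite(f"pics/{c[0]}2.png",read_camera(c)["frame"][:,:,::-1])
overlay({"top":"pics/t2.png","side":"pics/s2.png"},{"top":((375,195,60,60),6),"side":((295,210,55,68),8)},"pics/ov2.png")
E
```

```text
(array([0.0009, 0.0005, 0.0006]), array([ 0.0005, -0.0009, -0.0012])) [-0.98  0.24 -4.04] -3.1 [-0.    1.17  0.02] [-18.7   3.4  48.8 120.  -24.6  34.1  41.1]
```

View pics/ov2.png

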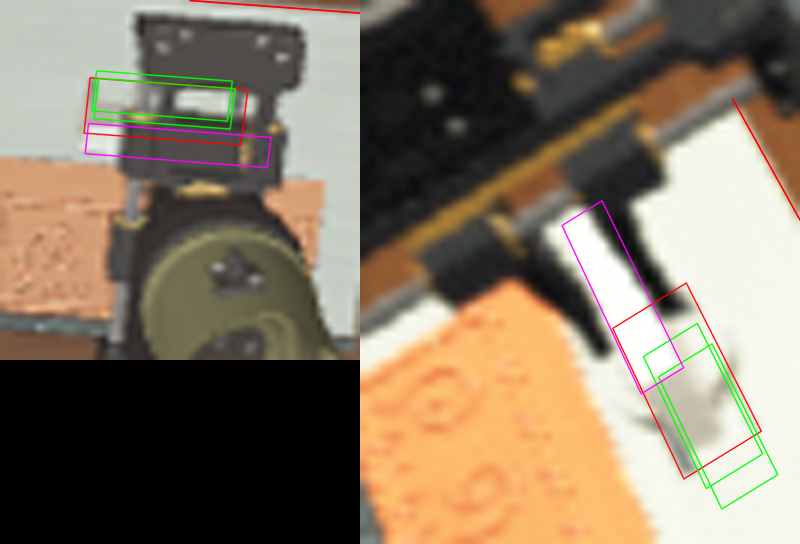

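The overlay confirms the foot is down in the slot, with the collar near (690,400) just above the face. No contact force shows yet, so I lower gently until I feel one.

Emit:
{"api": "play_rows", "payload": {"steps": [[[0,0,0.001,0,0,0,0],[0,0,0,0,0,0,0],[0,0,0,0,0,0,0]]]}}

```text
time_s: 11.5
tool_pos: [0.578, -0.2622, 0.0991]
tool_rot: [151.9, -0.1, 84.0]
force: [-5.3, 1.0, 2.9]
grip_width: 0.0155
grasp_force: 44.9
```

Emit:
{"api": "play_rows", "payload": {"steps": [[[0,0,0.001,0,0,0,0],[0,0,0,0,0,0,0],[0,0,0,0,0,0,0]]]}}

```text
time_s: 11.8
tool_pos: [0.5786, -0.2626, 0.0989]
tool_rot: [151.9, -0.1, 84.0]
force: [-8.3, 1.4, 8.3]
grip_width: 0.0156
grasp_force: 45.0
```

Emit:
{"api": "play_rows", "payload": {"steps": [[[0,0,0.001,0,0,0,0],[0,0,0,0,0,0,0],[0,0,0,0,0,0,0]]]}}

```text
time_s: 12.1
tool_pos: [0.5788, -0.2628, 0.0988]
tool_rot: [151.9, -0.2, 84.0]
force: [-16.8, 4.5, 18.8]
grip_width: 0.0155
grasp_force: 45.0
```

Emit:
{"api": "play_rows", "payload": {"steps": [[[0,0,-0.002,0,0,0,0],[0,0,0,0,0,0,0],[0,0,0,0,0,0.1,0],[0,0,0,0,0,0.1,0],[0,0,0,0,0,0,0]]]}}

```text
time_s: 12.6
tool_pos: [0.5775, -0.2624, 0.0984]
tool_rot: [152.5, -5.5, 73.8]
force: [-5.7, 0.3, 1.9]
grip_width: 0.0154
grasp_force: 45.0
```

```bash
python3 - <<'E'
from h import *
n=(R.from_euler('z',-5.9,degrees=True)*R.from_euler('y',-28,degrees=True)).as_matrix()[:,2]
d=delta(np.array([.5857,-.2618,.085])+n*(-.026+.042),-5.9,28,-90); print(d[:2],d[2]["force"].round(2),(d[2]["force"]@n).round(2),d[2]["wrist_torque"].round(2),d[2]["qpos"].round(1))
E
```

```text
(array([ 0.0016,  0.0005, -0.0004]), array([-3.0000e-04, -4.0000e-04,  1.3672e+00])) [-5.66  0.33  1.86] 4.3 [ 0.06  1.55 -0.02] [-19.4   3.7  49.7 120.  -25.   34.1  29.9]
```

Emit:
{"api": "play_rows", "payload": {"steps": [[[0,0,0,0,0,0.1,0],[0,0,0,0,0,0.1,0],[0,0,0,0,0,0.1,0],[0,0,0,0,0,0.1,0],[0,0,0,0,0,0.1,0],[0,0,0,0,0,0.1,0],[0,0,0,0,0,0,0]]]}}

```text
time_s: 13.3
tool_pos: [0.5779, -0.2598, 0.0983]
tool_rot: [159.9, -19.9, 41.7]
force: [-7.1, 5.6, 5.9]
grip_width: 0.0152
grasp_force: 45.0
```

Emit:
{"api": "play_rows", "payload": {"steps": [[[0,0,0,0,0,0.1,0],[0,0,0,0,0,0.1,0],[0,0,0,0,0,0.1,0],[0,0,0,0,0,0.1,0],[0,0,0,0,0,0.1,0],[0,0,0,0,0,0.1,0],[0,0,0,0,0,0.1,0],[0,0,0,0,0,0.067,0],[0,0,0,0,0,0,0],[0,0,0,0,0,0,0]]]}}

```text
time_s: 14.3
tool_pos: [0.5797, -0.2585, 0.0994]
tool_rot: [-179.8, -28.1, -5.6]
force: [-4.6, 7.5, 6.8]
grip_width: 0.0157
grasp_force: 45.0
```

```bash
python3 - <<'E'
from h import *
from cell import *
n=(R.from_euler('z',-5.9,degrees=True)*R.from_euler('y',-28,degrees=True)).as_matrix()[:,2]
d=delta(np.array([.5857,-.2618,.085])+n*(-.026+.042),-5.9,28,-90); print(d[:2],d[2]["force"].round(2),(d[2]["force"]@n).round(2),d[2]["wrist_torque"].round(2),d[2]["qpos"].round(1))
for c in("top","side"): cv2.imwrite(f"pics/{c[0]}3.png",read_camera(c)["frame"][:,:,::-1])
overlay({"top":"pics/t3.png","side":"pics/s3.png"},{"top":((375,195,60,60),6),"side":((290,210,55,68),8)},"pics/ov3.png")
E
```

```text
(array([-0.0012,  0.0027, -0.0003]), array([-0.0059, -0.0017,  0.0047])) [-4.56  7.51  6.76] 8.46 [1.54 0.62 0.97] [-25.6   4.   56.  120.1 -26.3  34.4 -47.2]
```

View pics/ov3.png

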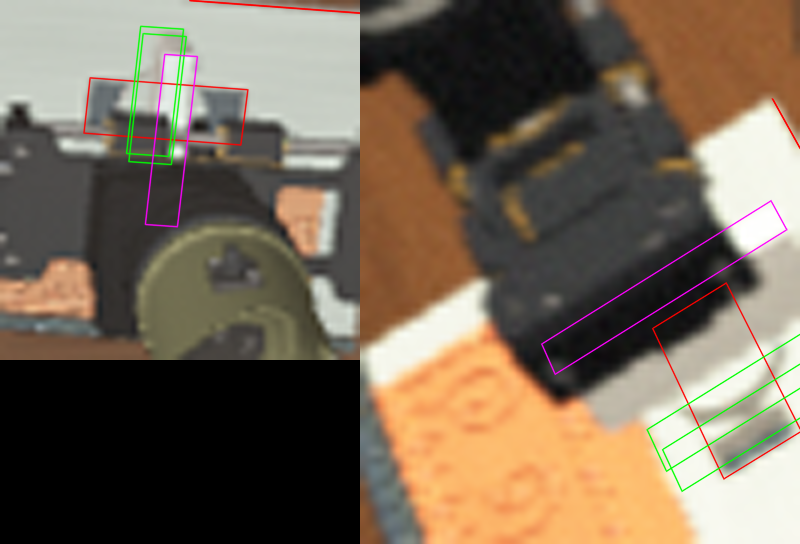

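The nut has turned a quarter turn: the bar lies up and down the slope, with the slot showing on both sides of the shank in the top view. Next I release it and back off along the normal.

Emit:
{"api": "play_rows", "payload": {"steps": [[[0,-0.001,0,0,0,0,0.02],[0,0,0,0,0,0,0.03],[0,0,0,0,0,0,0.05],[0,0,0,0,0,0,0.05],[0,0,0,0,0,0,0.05],[0,0,0,0,0,0,0.05],[0,0,0,0,0,0,0.05],[0,0,0,0,0,0,0.05]]]}}

```text
time_s: 15.2
tool_pos: [0.5779, -0.261, 0.0984]
tool_rot: [180.0, -28.0, -5.7]
force: [-1.3, 0.4, -0.2]
grip_width: 0.0496
grasp_force: 0.0
```

Emit:
{"api": "play_rows", "payload": {"steps": [[[0,0,-0.005,0,0,0,0.05],[0,0,-0.01,0,0,0,0.05],[0,0,-0.015,0,0,0,0.05],[0,0,-0.02,0,0,0,0.05],[0,0,-0.02,0,0,0,0.05],[0,0,-0.02,0,0,0,0.05],[0,0,-0.02,0,0,0,0.05],[0,0,-0.02,0,0,0,0.05],[0,0,0,0,0,0,0.05]]]}}

```text
time_s: 16.1
tool_pos: [0.5179, -0.256, 0.2162]
tool_rot: [180.0, -28.3, -5.8]
force: [-0.1, -0.7, 0.7]
grip_width: 0.05
grasp_force: 0.0
```

```bash
python3 - <<'E'
from h import *
from cell import *
o=get_obs(); print({k:np.round(v,3) for k,v in o.items() if k in("time_s","qpos","tool_pos","tool_rot","force")})
for c in("top","side"): cv2.imwrite(f"pics/{c[0]}4.png",read_camera(c)["frame"][:,:,::-1])
t=cv2.imread("pics/t4.png");s=cv2.imread("pics/s4.png")
# overlay of ideal final pose: foot/bar at slope frame
F=(R.from_euler('z',-5.9,degrees=True)*R.from_euler('y',-28,degrees=True)).as_matrix();s0=np.array([.5857,-.2618,.085])
out=[]
for c,im,(x,y,w,h),f in(("top",t,(370,185,60,75),6),("side",s,(285,205,65,75),6)):
    a=cv2.resize(im[y:y+h,x:x+w],None,fx=f,fy=f,interpolation=cv2.INTER_CUBIC)
    for L,col in(([[.015,.04,0],[.015,-.04,0],[-.015,-.04,0],[-.015,.04,0]],(0,0,255)),([[.045,.008,.048],[.045,-.008,.048],[-.045,-.008,.048],[-.045,.008,.048]],(255,0,255))):
        q=(proj(c,s0+np.array(L)@F.T)-[x,y]+.5)*f-.5; cv2.polylines(a,[np.round(q*16).astype(np.int32)],True,col,1,cv2.LINE_AA,4)
    out.append(a)
cv2.imwrite("pics/fin.png",np.hstack(out))
E
```

```text
{'time_s': np.float64(16.1), 'qpos': array([-16.511, -16.744,  41.382, 118.412,   1.993,  47.458, -70.542]), 'tool_pos': array([ 0.518, -0.256,  0.216]), 'tool_rot': array([179.962, -28.32 ,  -5.805]), 'force': array([-0.073, -0.681,  0.728])}
```

View pics/fin.png

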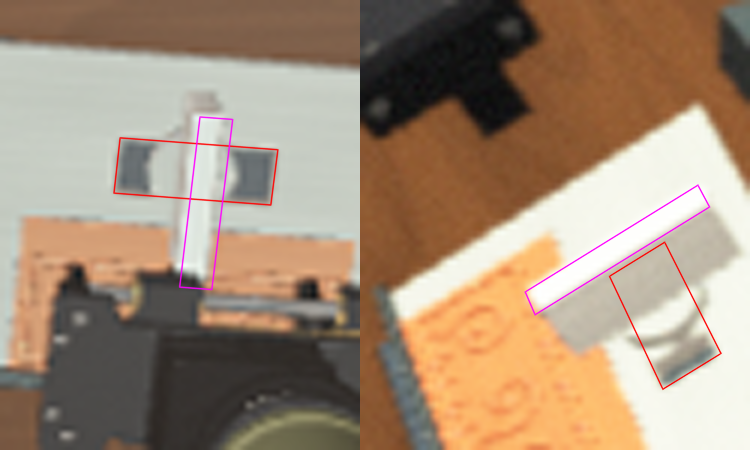

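The final picture shows the bar lying up and down the slope within about 2–3° of the ideal outline and 2–3 mm off centre. The collar is on the plate and the gripper is clear. I'm handing the job in.

```bash
python3 -c "
from cell import *
print(sign_off())"
```

```text
the job is handed in; nothing more can be done
None
```

The clamp nut is seated in the slot with its grip bar turned a quarter turn to point up and down the slope. It is released, the arm is clear, and I handed the job in at about 16 s; no verdict was shown.

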